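Sort cut steel offcuts into the sample-marked trays

TASK

Sort the five loose steel offcuts on the welding bench into the parts trays, like with like: each tray has a sample of its kind tacked to its floor at one end. Set every piece flat on the tray floor in one row with the sample along the middle of the tray, lying or standing the same way as the sample and square with it, none on top of another. Leave the wire brush and the red magnet where they are.

Things in the scene. Friction and masses are not known exactly. Their poses are not given: they have to be found in the camera images.
- stub_1_center (a point): Loose offcut of 20 mm ribbed reinforcing bar, 80 mm long, 0.20 kg, lying on the bench (it does not roll by itself). This point is its centre, 10 mm up; x runs along the bar. There are two alike, both for tray_stubs.
- stub_2_center (a point): Loose offcut of 20 mm ribbed reinforcing bar, 80 mm long, 0.20 kg, lying on the bench (it does not roll by itself). This point is its centre, 10 mm up; x runs along the bar. There are two alike, both for tray_stubs.
- section_1_center (a point): Loose offcut of square steel tube, 40 x 40 mm with 4 mm walls, 50 mm long, 0.22 kg, standing on end with the open bore upwards. This point is its centre, 25 mm up, in the empty bore; x and y are square to the outer faces, z up along the bore. There are two alike, both for tray_sections.
- section_2_center (a point): Loose offcut of square steel tube, 40 x 40 mm with 4 mm walls, 50 mm long, 0.22 kg, standing on end with the open bore upwards. This point is its centre, 25 mm up, in the empty bore; x and y are square to the outer faces, z up along the bore. There are two alike, both for tray_sections.
- plate_1_center (a point): Loose flat steel fixing plate, 70 x 50 mm and 8 mm thick, with two 14 mm holes, 0.21 kg, lying flat on the bench; goes to tray_plates. This point is its centre, 4 mm up; x along its 70 mm length, y along its 50 mm width.
- tray_stubs: Open grey sheet-steel tray fixed to the bench: 116 mm along x, 176 along y, 25 high, floor and walls 3 mm. Origin: centre of its underside. Sample tacked to its floor, immovable: a bar stub along the tray's x, centred at x 0, y +66 mm. The row runs along y at x = 0; below y = +50 mm the floor is free, for two more stubs lying along the tray's x.
- tray_sections: Open grey sheet-steel tray fixed to the bench: 116 mm along x, 176 along y, 25 high, floor and walls 3 mm. Origin: centre of its underside. Sample tacked to its floor, immovable: a tube section on end, square to the tray, centred at x 0, y +60 mm, top 53 mm up. The row runs along y at x = 0; below y = +38 mm the floor is free, for two more, held by the faces looking along x.
- tray_plates: Open grey sheet-steel tray fixed to the bench: 116 mm along x, 176 along y, 25 high, floor and walls 3 mm. Origin: centre of its underside. Sample tacked to its floor, immovable: a plate lying flat, its length along the tray's x, centred at x 0, y +55 mm. The row runs along y at x = 0; below y = +28 mm the floor is free, for one more plate, its length along the tray's x.
- brush_center (a point): Wire brush with wooden handle, 290 mm long, 31 mm high, lying loose beyond the trays; this point is at its middle, x along its length. To be left alone.
- magnet_center (a point): Red five-sided arrow-shaped welding magnet, 106 x 106 mm and 17 mm thick, lying loose on the left of the bench; this point is its centre. To be left alone.

How it is judged:
At the end, for the whole second after the job is handed in: Stubs lie in tray_stubs, sections stand in tray_sections, the plate lies in tray_plates: each down on the tray floor (within 4 mm), within 16 mm of the tray's middle line through the sample, within 15 degrees of square with the sample, not on another piece; released and at rest (x of stub_1_center in the frame of tray_stubs between -0.016 and 0.016 m and y of stub_1_center in the frame of tray_stubs between -0.08 and 0.05 m and z of stub_1_center in the frame of tray_stubs between 0.009 and 0.017 m and angle between the x axis of each of stub_1_center, stub_2_center and the x axis of tray_stubs, either way round below 0.26 rad and angle between stub_1_center's own x axis and vertical between 1.47 and 1.67 rad and linear speed of each of stub_1, stub_2, section_1, section_2, plate_1 below 0.02 m/s and angular speed of each of stub_1, stub_2, section_1, section_2, plate_1 below 0.2 rad/s and x of stub_2_center in the frame of tray_stubs between -0.016 and 0.016 m and y of stub_2_center in the frame of tray_stubs between -0.08 and 0.05 m and z of stub_2_center in the frame of tray_stubs between 0.009 and 0.017 m and angle between stub_2_center's own x axis and vertical between 1.47 and 1.67 rad and x of section_1_center in the frame of tray_sections between -0.016 and 0.016 m and y of section_1_center in the frame of tray_sections between -0.07 and 0.03 m and z of section_1_center in the frame of tray_sections between 0.024 and 0.032 m and angle between each of section_1_center, section_2_center's own z axis and vertical below 0.12 rad and (angle between the x axis of section_1_center and the x axis of tray_sections, either way round below 0.26 rad or angle between the x axis of section_1_center and the y axis of tray_sections, either way round below 0.26 rad) and x of section_2_center in the frame of tray_sections between -0.016 and 0.016 m and y of section_2_center in the frame of tray_sections between -0.07 and 0.03 m and z of section_2_center in the frame of tray_sections between 0.024 and 0.032 m and (angle between the x axis of section_2_center and the x axis of tray_sections, either way round below 0.26 rad or angle between the x axis of section_2_center and the y axis of tray_sections, either way round below 0.26 rad) and x of plate_1_center in the frame of tray_plates between -0.016 and 0.016 m and y of plate_1_center in the frame of tray_plates between -0.065 and 0.015 m and z of plate_1_center in the frame of tray_plates between 0.004 and 0.01 m and angle between the x axis of plate_1_center and the x axis of tray_plates, either way round below 0.26 rad and angle between plate_1_center's own x axis and vertical between 1.47 and 1.67 rad); the robot touches nothing.
It fails at once if the wire brush is shifted by more than 20 mm (distance of brush_center from where it was at the start of the episode above 0.02 m).
It fails at once if the welding magnet is shifted by more than 20 mm (distance of magnet_center from where it was at the start of the episode above 0.02 m).
It also fails if it takes over 128 s, if anything falls off the work surface, if the arm or the gripper's body presses on something with over 40 N, if the wrist force passes 120 N, or if a joint passes its speed limit or range.

ROBOT

A 6-joint arm with a two-finger parallel gripper is mounted at the origin on the work surface. World frame = base frame: x ahead of the robot, y to its left, z up, the work surface at z = 0. Lengths are in m, angles in rad, forces in N, time in s.
With the tool pointing down it reaches from about 0.375 to 0.975 m from the base axis. Payload 3.8 kg.
Tool frame: the origin (TCP) lies midway between the tips of the shut fingers; the grasp point (between the pads) lies 19 mm behind it; z points along the fingers, y is the line along which they close (so a half turn about z gives the same grasp; the last joint's range is limited). The gripper opens to 85 mm and grips with 20 to 120 N. Pads are 22 mm wide; open, the fingers measure 114 mm over their backs; the gripper's body (76 mm by 85 mm) begins 54 mm behind the grasp point. The pads swing forward as they close: fully open they stand 13 mm farther back than shut.
Start: joints at [1.156, 0.264, 1.604, -0, 1.274, -0.037], TCP at [0.249, 0.627, 0.231] pointing down, gripper open.
Joint ranges: [-2.63, 2.63], [-0.94, 2.18], [0.31, 2.57], [-1.31, 4.45], [0, 2.66], [-2.55, 2.55]. Speed limits (rad/s): [2.57, 2.57, 3.14, 3.14, 3.14, 3.14].

INTERFACE

Orientations are given as a rotation vector (axis times angle).
In Python, from workcell import bot gives the robot as it stands.
- The arm moves only by the tool step_arm, never from a script. Its argument "motion" is a list of rows, each a list of 5 numbers: the finger opening in cm, from 0 to 8.54, then the shift along the tool's x, y, z in cm, then the turn about the tool's z in degrees. In form: [[claw, dx, dy, dz, twist], ...]. A call has 1 to 20 rows; each row is the pose to reach, as a shift and turn from the pose commanded when the call began, along the tool's axes at that moment; what a row does not reach only later rows make up. A row lasts 1/10 s, in which the tool goes at most 50 mm and 8.59 degrees, less where a joint would pass 70% of its speed; a pose out of reach is approached as far as the arm can. A call with a gripper value outside its range is refused whole. The fingers move at their own pace and stop on an object; "force" is the grip in N (left out, the last holds). Time passes only in rows, so rows that repeat a pose let the fingers close. It gives the time, the measured TCP pose, the force, the opening and the grip force at its end, in the units of the state.
- bot.read_state(): the state, without advancing time (a new reading comes with each control period).
- bot.read_camera(name): name is "scene" or "top" or "wrist"; returns (picture, depth): 384x512x3 uint8, red, green, blue; 384x512 float32, m along the optical axis (not along the pixel's ray), 0 where there is no reading.
- bot.calibration(name): a dict with "mtx" (3x3 intrinsics, pixels), "origin" and "orientation" of the camera in the world; the wrist camera has in their place "T_tool_cam" (4x4, takes a point from camera to tool coordinates, whose origin is the TCP and whose axes are the flange's). Camera axes: x right, y up, looking along -z (the intrinsics and any distortion apply to the point x, -y, -z); pixel columns grow to the right and rows downward; lengths in m; the calibration is good to about 2 mm. A picture is of the moment at which its call begins: read the wrist's pose just before it. calibration takes no time and is no camera call.
- bot.finish_job(): hands the job in; it is judged then, once.
The state is a dict: "time": time; "q": joint angles; "joint_vel": joint speeds; "joint_torque": joint torques, N m; "tool_pos": TCP position; "tcp_rot": TCP orientation; "wrist_force": force on the tool from outside, world axes, zero at the start; "torque": the same for the moment, N m; "width": opening from 0.0 (shut) to 1.0 (fully open); "grip_force": force on a finger pad.
Only numpy, scipy, OpenCV 4.12 (cv2) and the standard library are available. Lean on these libraries where they do the work, as an engineer would, in place of code of your own. Each camera call takes 0.05 s, during which the arm holds its last target. There are 200 camera calls.

## Working session

There is one attempt and no reset: what is moved stays moved. The work goes in short steps, Python scripts to look and compute and a tool call to move; the robot and the scene stay as the last step left them, time stands still between calls to the robot, and variables do not carry over. Pictures are saved under pics/ and viewed, at most 14 in all, crops included, and the job is handed in when it is done.

Besides the shell and the picture viewer there is one more tool, called after "Request:" as name(argument=value, ...) on one line, values as JSON. step_arm: Moves the arm, as the interface text tells. Its arguments: {"type":"object","properties":{"motion":{"type":"array","items":{"type":"array","items":{"type":"number"}}},"force":{"type":"number"}},"required":["motion"]}

```bash
mkdir -p pics
cat > h.py <<'E'
import numpy as np, cv2
from scipy.spatial.transform import Rotation as R
from workcell import bot
def cam(name):
    s=bot.read_state(); c=bot.calibration(name); K=np.array(c["mtx"])
    if name=="wrist":
        T=np.eye(4);T[:3,:3]=R.from_rotvec(s["tcp_rot"]).as_matrix();T[:3,3]=s["tool_pos"]
        T=T@np.array(c["T_tool_cam"])
    else:
        T=np.eye(4);o=np.array(c["orientation"]);T[:3,:3]=o if o.shape==(3,3) else R.from_rotvec(o).as_matrix();T[:3,3]=c["origin"]
    im,d=bot.read_camera(name)
    return im,d,K,T,c
def cloud(d,K,T):
    v,u=np.mgrid[:d.shape[0],:d.shape[1]]
    x=(u-K[0,2])/K[0,0]*d; y=(v-K[1,2])/K[1,1]*d
    P=np.stack([x,-y,-d],-1)@T[:3,:3].T+T[:3,3]
    P[d==0]=np.nan
    return P
E
python3 - <<'E'
from h import *
for n in("top","scene","wrist"):
    im,d,K,T,c=cam(n); cv2.imwrite(f"pics/{n}0.png",im[:,:,::-1]); print(n,{k:np.round(v,3).tolist() if not isinstance(v,(str,dict)) else v for k,v in c.items()})
    np.savez(f"{n}0.npz",im=im,d=d,K=K,T=T)
    P=cloud(d,K,T); print(P[192,256],np.nanpercentile(P.reshape(-1,3),[1,50,99],axis=0).round(3).tolist())
print(bot.read_state())
E
```

```text
top {'mtx': [[395.342, 0.0, 251.892], [0.0, 395.342, 199.08], [0.0, 0.0, 1.0]], 'origin': [0.46, 0.094, 1.044], 'orientation': [0.126, -0.09, -1.541]}
[ 0.62442089  0.10952546 -0.00179767] [[0.146, -0.92, -0.757], [0.625, 0.112, -0.0], [1.613, 1.091, 0.028]]
scene {'mtx': [[481.797, 0.0, 245.636], [0.0, 481.797, 192.087], [0.0, 0.0, 1.0]], 'origin': [1.278, 0.763, 1.175], 'orientation': [0.337, 0.806, 2.217]}
[0.55563317 0.10694756 0.0042598 ] [[-1.485, -1.356, -0.761], [0.525, 0.006, -0.003], [1.347, 0.925, 0.42]]
wrist {'mtx': [[308.058, 0.0, 254.613], [0.0, 308.058, 191.278], [0.0, 0.0, 1.0]], 'T_tool_cam': [[-0.001, 0.945, 0.328, 0.084], [1.0, 0.001, 0.001, -0.001], [0.001, 0.328, -0.945, -0.143], [0.0, 0.0, 0.0, 1.0]]}
[2.91869295e-01 6.09643526e-01 5.49281819e-05] [[0.027, 0.244, -0.752], [0.254, 0.621, 0.0], [1.273, 1.342, 0.314]]
{'time': 0.15, 'q': array([ 1.15607894e+00,  2.64604071e-01,  1.60508332e+00,  5.23812439e-05,
        1.27368458e+00, -3.68978141e-02]), 'joint_vel': array([ 0.00030554, -0.00176187, -0.0018608 ,  0.0007766 ,  0.00099368,
        0.00099108]), 'joint_torque': array([-2.38384894e-05, -5.15905809e+01, -3.67960846e+01, -1.48502031e-04,
        8.10098718e-03,  1.56426654e-05]), 'tool_pos': array([0.24875751, 0.62687564, 0.23021943]), 'tcp_rot': array([-5.89893518e-01, -3.08525740e+00,  2.70599857e-03]), 'wrist_force': array([0.36082254, 0.0433667 , 0.0491548 ]), 'torque': array([0.02625402, 0.00026557, 0.01442231]), 'grip_force': 0.0, 'width': 0.9995136263527107}
```

View pics/top0.png

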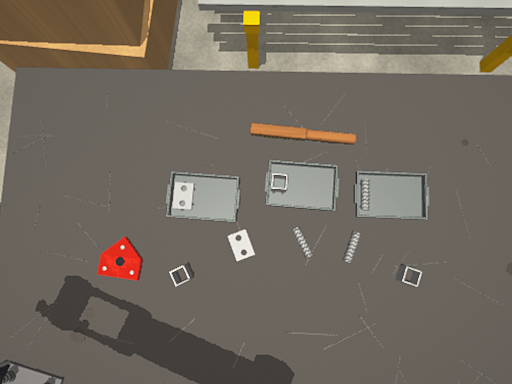

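View pics/scene0.png

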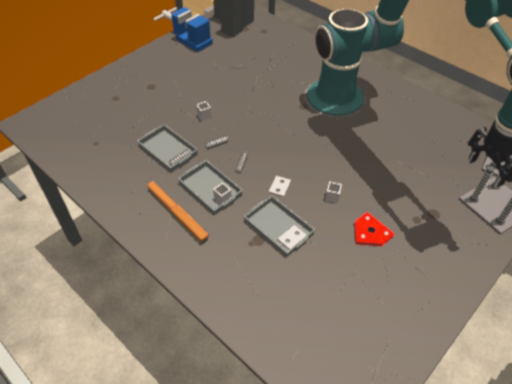

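The top view shows the trays for plates (203,197), sections (302,186) and stubs (391,195). The loose pieces are the plate (241,245), stubs (303,242) and (352,247), and sections (180,275) and (412,276). The brush is at (303,133) and the magnet at (120,260).

```bash
cat > m.py <<'E'
from h import *
z=np.load("top0.npz");im,d,K,T=z["im"],z["d"],z["K"],z["T"]
P=cloud(d,K,T)
def ray(uv,zp):
    uv=np.atleast_2d(uv).astype(float)
    r=np.stack([(uv[:,0]-K[0,2])/K[0,0],-(uv[:,1]-K[1,2])/K[1,1],-np.ones(len(uv))],-1)@T[:3,:3].T
    return T[:3,3]+r*((zp-T[2,3])/r[:,2])[:,None]
bench=P[330:370,330:480,2]; print("bench z",np.nanmedian(bench),np.nanstd(bench))
g=im.max(2)
def obj(name,c,zp,half=24,th=None,mask=None):
    u,v=c;y0,x0=v-half,u-half
    sub=g[y0:v+half,x0:u+half]
    if mask is None: m=(sub>(th or 110)).astype(np.uint8)
    else: m=mask[y0:v+half,x0:u+half].astype(np.uint8)
    cs,_=cv2.findContours(m,cv2.RETR_EXTERNAL,cv2.CHAIN_APPROX_NONE)
    k=max(cs,key=cv2.contourArea).reshape(-1,2)+[x0,y0]
    X=ray(k,zp)[:,:2]; (cx,cy),(w,h),a=cv2.minAreaRect((X*1000).astype(np.float32))
    if w<h: w,h,a=h,w,a-90
    zz=P[k[:,1],k[:,0],2]
    print(name,"c",round(cx,1),round(cy,1),"size",round(w,1),round(h,1),"long-axis deg",round(a,1),"z",np.nanmedian(zz).round(4),np.nanmax(zz).round(4))
obj("plate",(241,245),.008)
obj("stub1",(303,242),.015);obj("stub2",(352,247),.015)
obj("secA",(180,275),.05);obj("secB",(412,276),.05)
obj("splate",(183,196),.011,th=150);obj("ssec",(280,182),.053,12,th=150);obj("sstub",(365,195),.018,22,th=150)
hm=(P[:,:,2]>.0015)&(P[:,:,2]<.06)
for n,c in(("tP",(203,197)),("tS",(302,186)),("tB",(391,195))): obj(n,c,.025,45,mask=hm)
big=np.vstack([cv2.resize(im[155:300,90:260],None,fx=4,fy=4,interpolation=cv2.INTER_CUBIC)[:,:640],]);cv2.imwrite("pics/c.png",cv2.resize(im[150:300,160:430],(800,444),interpolation=cv2.INTER_CUBIC)[:,:,::-1])
E
python3 m.py
```

```text
bench z 0.0002975386463707208 0.0018764021645266582
plate c 498.5 151.7 size 107.9 54.0 long-axis deg 22.4 z 0.0017 0.0297
stub1 c 486.6 -15.8 size 100.7 26.8 long-axis deg 21.3 z 0.0137 0.0212
stub2 c 485.8 -142.6 size 82.6 20.8 long-axis deg -18.6 z 0.0149 0.0223
secA c 402.6 293.9 size 42.2 41.0 long-axis deg -61.9 z 0.0477 0.056
secB c 420.1 -279.9 size 47.4 42.8 long-axis deg -16.8 z 0.0029 0.0542
splate c 605.2 283.9 size 110.0 93.0 long-axis deg -2.0 z 0.0034 0.0303
ssec c 644.5 48.3 size 59.6 56.1 long-axis deg 1.3 z 0.0038 0.0585
sstub c 620.8 -192.1 size 105.6 75.2 long-axis deg -1.0 z 0.0037 0.0299
tP c 600.2 252.0 size 226.6 164.5 long-axis deg -83.9 z 0.003 0.0315
tS c 633.1 -7.7 size 202.9 149.7 long-axis deg 88.9 z 0.0208 0.0315
tB c 619.4 -240.7 size 204.0 149.8 long-axis deg 87.4 z 0.0044 0.0315
```

View pics/c.png

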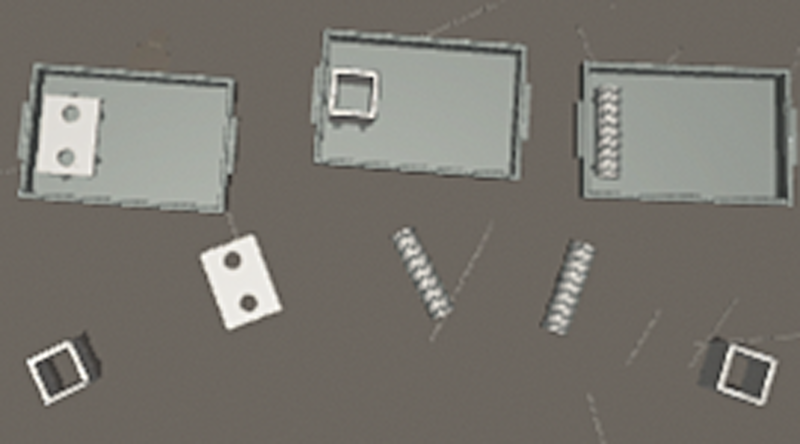

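The crop shows all three trays and the five loose pieces clearly. The rim corners can be picked at about (37,65), (233,78), (225,212) and (20,198) for the plates tray, and the same way for the other two. The trays have end handles, which spoiled the tray mask fit.

```bash
cat >> m.py <<'E'
print("----")
obj("plate",(241,245),.008,18,th=180)
obj("stub1",(303,242),.012,20,th=125);obj("stub2",(352,247),.012,20,th=125)
obj("secA",(180,275),.05,16,th=165);obj("secB",(412,276),.05,16,th=165)
obj("splate",(183,196),.011,18,th=200);obj("ssec",(280,182),.053,12,th=200);obj("sstub",(365,195),.018,22,th=185)
for n,cs in dict(tP=[(37,65),(233,78),(225,212),(20,198)],tS=[(325,30),(525,45),(520,178),(315,163)],tB=[(585,62),(790,70),(793,205),(583,197)]).items():
    a=np.array(cs)*270/800.+[160,150]-.33
    X=ray(a,.025)[:,:2]*1000; L=(X[0]+X[3]-X[1]-X[2])/2; W=(X[0]+X[1]-X[2]-X[3])/2
    print(n,X.mean(0).round(1),np.linalg.norm(L).round(1),np.linalg.norm(W).round(1),np.degrees(np.arctan2(L[1],L[0])).round(1)-90,np.degrees(np.arctan2(W[1],W[0])).round(1))
E
python3 m.py | sed '1,/----/d'
python3 - <<'E'
from h import *
print(R.from_rotvec(bot.read_state()["tcp_rot"]).as_matrix().round(3))
E
```

```text
plate c 482.7 145.6 size 70.7 50.5 long-axis deg 22.3 z 0.0076 0.0127
stub1 c 494.9 -14.3 size 82.5 18.6 long-axis deg 27.5 z 0.0171 0.0217
stub2 c 485.8 -142.1 size 82.3 17.8 long-axis deg -19.8 z 0.017 0.0237
secA c 402.5 294.2 size 41.0 40.6 long-axis deg 28.0 z 0.0487 0.056
secB c 417.1 -278.6 size 40.5 40.3 long-axis deg 72.1 z 0.0495 0.0542
splate c 608.9 304.2 size 69.6 48.4 long-axis deg -2.9 z 0.011 0.0153
ssec c 646.7 58.6 size 38.9 25.4 long-axis deg 1.0 z 0.0524 0.0585
sstub c 594.4 -175.6 size 10.5 4.2 long-axis deg 72.6 z 0.0203 0.0242
tP [605.8 247.2] 177.9 119.3 -2.4000000000000057 -2.7
tS [642.8  -9.7] 178.3 119.2 -2.9000000000000057 -2.6
tB [ 622.3 -242.2] 179.8 119.4 -0.7999999999999972 -1.0
[[-0.929  0.369 -0.001]
 [ 0.369  0.929 -0.002]
 [ 0.    -0.002 -1.   ]]
```

```bash
cat > go.py <<'E'
import sys
from h import *
TR=dict(P=(605.8,247.2,-2.6),S=(642.8,-9.7,-2.7),B=(622.3,-242.2,-0.9))
def slot(t,x,y):
    cx,cy,a=TR[t];r=np.radians(a);return cx+x*np.cos(r)-y*np.sin(r),cy+x*np.sin(r)+y*np.cos(r)
# args: x y z psi (mm,deg; psi = world direction of tool y) ; or tray,y
def main(a):
    if a[0] in TR: x,y=slot(a[0],0,float(a[1]));z,psi=float(a[2]),float(a[3])
    else: x,y,z,psi=map(float,a)
    s=bot.read_state();M=R.from_rotvec(s["tcp_rot"]).as_matrix();p=s["tool_pos"]*1000
    d=M.T@(np.array([x,y,z])-p)/10; cur=np.degrees(np.arctan2(M[1,1],M[0,1])); tw=-((psi-cur+180)%360-180)
    print("t",round(s["time"],2),"shift cm",d.round(2),"twist",round(tw,1),"now",p.round(1),"psi",round(cur,1),"w",round(s["width"],3),"F",s["wrist_force"].round(1),"q1,q6",np.degrees(s["q"][[0,5]]).round(),"target",round(x),round(y),"z axis",M[:,2].round(3))
main(sys.argv[1:])
E
python3 go.py 402.5 294.2 150 28
```

```text
t 0.15 shift cm [-26.56 -25.24   8.06] twist 40.4 now [248.8 626.9 230.2] psi 68.4 w 1.0 F [0.4 0.  0. ] q1,q6 [66. -2.] target 402 294 z axis [-0.001 -0.002 -1.   ]
```

Request:
step_arm(motion=[[8.5, -26.5, -25.2, 8, 40], [8.5, -26.5, -25.2, 8, 40], [8.5, -26.5, -25.2, 8, 40], [8.5, -26.5, -25.2, 8, 40], [8.5, -26.5, -25.2, 8, 40], [8.5, -26.5, -25.2, 8, 40], [8.5, -26.5, -25.2, 8, 40], [8.5, -26.5, -25.2, 8, 40], [8.5, -26.5, -25.2, 8, 40], [8.5, -26.5, -25.2, 8, 40], [8.5, -26.5, -25.2, 8, 40], [8.5, -26.5, -25.2, 8, 40]], force=50)

```text
time: 1.35
tool_pos: [0.4022, 0.2967, 0.1517]
tcp_rot: [1.607, 2.699, 0.001]
wrist_force: [-0.1, -0.1, -0.7]
width: 1.0
grip_force: 0.0
```

```bash
python3 go.py 402.5 294.2 10 28
python3 - <<'E'
from h import *
im,d,K,T,c=cam("wrist");cv2.imwrite("pics/w1.png",im[:,:,::-1])
P=cloud(d,K,T);m=((P[:,:,2]>.04)&(P[:,:,2]<.06)&(np.hypot(P[:,:,0]-.4025,P[:,:,1]-.294)<.05))
X=P[m][:,:2]*1000;print(cv2.minAreaRect(X.astype(np.float32)),m.sum(),np.median(P[m][:,2]))
E
```

```text
t 1.35 shift cm [-0.24 -0.1  14.17] twist 0.4 now [402.2 296.7 151.7] psi 28.4 w 1.0 F [-0.1 -0.1 -0.7] q1,q6 [34.  5.] target 402 294 z axis [ 0.001  0.001 -1.   ]
((403.45880126953125, 292.42034912109375), (39.895606994628906, 40.15762710571289), 28.30777359008789) 1068 0.049633124815632465
```

View pics/w1.png

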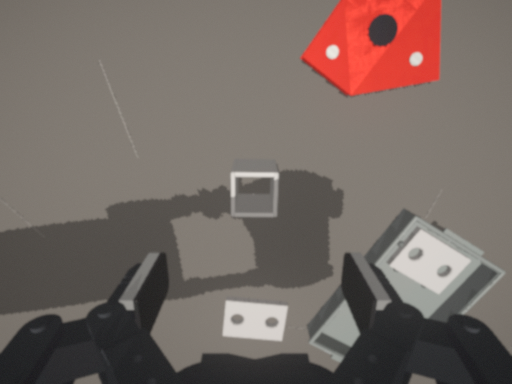

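Request:
step_arm(motion=[[8.5, 0, 0, 4, 0.4], [8.5, 0, 0, 8, 0.4], [8.5, 0, 0, 12, 0.4], [8.5, 0, 0, 13.5, 0.4], [8.5, 0, 0, 14, 0.4], [8.5, 0, 0, 14, 0.4], [3, 0, 0, 14, 0.4], [3, 0, 0, 14, 0.4], [3, 0, 0, 14, 0.4], [3, 0, 0, 14, 0.4], [3, 0, 0, 14, 0.4], [3, 0, 0, 14, 0.4], [3, 0, 0, 14, 0.4], [3, 0, 0, 14, 0.4]], force=50)

```text
time: 2.8
tool_pos: [0.4034, 0.2961, 0.0127]
tcp_rot: [1.619, 2.691, 0.003]
wrist_force: [-0.2, 0.6, 6.5]
width: 0.463
grip_force: 51.2
```

```bash
python3 go.py 402.5 294.2 10 28
```

```text
t 2.8 shift cm [-0.13 -0.17  0.27] twist -0.1 now [403.4 296.1  12.7] psi 27.9 w 0.463 F [-0.2  0.6  6.5] q1,q6 [33.  5.] target 402 294 z axis [ 0.002  0.001 -1.   ]
```

```bash
python3 go.py S -43 130 -2.7
```

```text
t 2.8 shift cm [-41.93   4.65 -11.73] twist 30.6 now [403.4 296.1  12.7] psi 27.9 w 0.463 F [-0.2  0.6  6.5] q1,q6 [33.  5.] target 641 -53 z axis [ 0.002  0.001 -1.   ]
```

Request:
step_arm(motion=[[3, 0, 0, -2, 0], [3, 0, 0, -6, 0], [3, 0, 0, -11.7, 0], [3, -4, 0.4, -11.7, 5], [3, -8, 0.9, -11.7, 10], [3, -12, 1.3, -11.7, 15], [3, -16.5, 1.8, -11.7, 20], [3, -21, 2.3, -11.7, 25], [3, -25, 2.8, -11.7, 30.6], [3, -29, 3.2, -11.7, 30.6], [3, -33, 3.7, -11.7, 30.6], [3, -37, 4.1, -11.7, 30.6], [3, -40, 4.5, -11.7, 30.6], [3, -41.9, 4.6, -11.7, 30.6], [3, -41.9, 4.6, -11.7, 30.6], [3, -41.9, 4.6, -11.7, 30.6], [3, -41.9, 4.6, -11.7, 30.6]])

```text
time: 4.5
tool_pos: [0.6383, -0.052, 0.1278]
tcp_rot: [-2.27, -2.17, 0.001]
wrist_force: [-0.8, -0.4, -2.1]
width: 0.463
grip_force: 50.9
```

```bash
python3 go.py S -41 16.5 -2.7
```

```text
t 4.5 shift cm [ 0.14  0.26 11.13] twist 0.1 now [638.3 -52.  127.8] psi -2.6 w 0.463 F [-0.8 -0.4 -2.1] q1,q6 [-7. -4.] target 641 -51 z axis [-0.001  0.001 -1.   ]
```

Request:
step_arm(motion=[[3, 0.1, 0.2, 4, 0], [3, 0.1, 0.2, 8, 0], [3, 0.1, 0.2, 10, 0], [3, 0.1, 0.2, 10.8, 0], [3, 0.1, 0.2, 11.1, 0], [3, 0.1, 0.2, 11.1, 0], [3, 0.1, 0.2, 11.1, 0]])

```text
time: 5.2
tool_pos: [0.643, -0.0521, 0.0193]
tcp_rot: [2.27, 2.168, 0.003]
wrist_force: [-0.3, 0.3, -0.5]
width: 0.464
grip_force: 50.9
```

```bash
python3 go.py S -41 15.7 -2.7
```

```text
t 5.2 shift cm [ 0.14 -0.22  0.36] twist 0.1 now [643.  -52.1  19.3] psi -2.6 w 0.464 F [-0.3  0.3 -0.5] q1,q6 [-7. -4.] target 641 -51 z axis [ 0.003 -0.    -1.   ]
```

Request:
step_arm(motion=[[3, 0, -0.2, 0.2, 0], [3, 0, -0.2, 0.35, 0], [3, 0, -0.2, 0.35, 0], [3, 0, -0.2, 0.35, 0]])

```text
time: 5.6
tool_pos: [0.6404, -0.0523, 0.0157]
tcp_rot: [2.271, 2.168, 0.002]
wrist_force: [-1.0, 1.0, 5.3]
width: 0.46
grip_force: 51.7
```

Request:
step_arm(motion=[[6, 0, 0, 0, 0], [6, 0, 0, 0, 0], [6, 0, 0, 0, 0], [6, 0, 0, 0, 0], [6, 0, 0, -3, 0], [6, 0, 0, -7, 0], [6, 0, 0, -12, 0], [8.5, 0, 0, -13.5, 0], [8.5, 0, 0, -13.5, 0]])

```text
time: 6.5
tool_pos: [0.6423, -0.0525, 0.1532]
tcp_rot: [2.268, 2.165, 0.008]
wrist_force: [0.6, -0.0, -0.1]
width: 0.995
grip_force: 0.0
```

```bash
python3 go.py 417.1 -278.6 140 -17.9
```

```text
t 6.5 shift cm [-23.63 -21.47   1.16] twist 15.3 now [642.3 -52.5 153.2] psi -2.6 w 0.995 F [ 0.6 -0.  -0.1] q1,q6 [-7. -4.] target 417 -279 z axis [ 0.008 -0.001 -1.   ]
```

Request:
step_arm(motion=[[8.5, -3, -2.7, 1, 7], [8.5, -6.5, -6, 1, 15], [8.5, -10, -9, 1, 15.3], [8.5, -13, -12, 1, 15.3], [8.5, -16, -15, 1, 15.3], [8.5, -20, -18, 1, 15.3], [8.5, -23, -21, 1, 15.3], [8.5, -23.6, -21.4, 1, 15.3], [8.5, -23.6, -21.4, 1, 15.3], [8.5, -23.6, -21.4, 1, 15.3], [8.5, -23.6, -21.4, 1, 15.3]])

```text
time: 7.6
tool_pos: [0.4154, -0.277, 0.1381]
tcp_rot: [-2.539, -1.849, -0.0]
wrist_force: [-0.5, 1.2, 0.2]
width: 0.991
grip_force: 0.0
```

```bash
python3 - <<'E'
from h import *
im,d,K,T,c=cam("wrist")
P=cloud(d,K,T);m=((P[:,:,2]>.04)&(P[:,:,2]<.06)&(np.hypot(P[:,:,0]-.4171,P[:,:,1]+.2786)<.05))
X=P[m][:,:2]*1000;print(cv2.minAreaRect(X.astype(np.float32)),m.sum(),np.median(P[m][:,2]))
E
python3 go.py 417.1 -279 12.7 -17.9
```

```text
((418.0425109863281, -280.4790954589844), (40.9793815612793, 39.74573516845703), 71.60552978515625) 1211 0.049660705524635834
t 7.65 shift cm [-0.15  0.22 12.56] twist 0.1 now [ 415.5 -277.   138.3] psi -17.8 w 0.993 F [-1.3 -0.3  1.1] q1,q6 [-37. -19.] target 417 -279 z axis [-0.     0.001 -1.   ]
```

Request:
step_arm(motion=[[8.5, -0.2, 0.1, 4, 0], [8.5, -0.2, 0.1, 8, 0], [8.5, -0.2, 0.1, 11.5, 0], [8.5, -0.2, 0.1, 12.6, 0], [8.5, -0.2, 0.1, 12.6, 0], [3, -0.2, 0.1, 12.6, 0], [3, -0.2, 0.1, 12.6, 0], [3, -0.2, 0.1, 12.6, 0], [3, -0.2, 0.1, 12.6, 0], [3, -0.2, 0.1, 12.6, 0], [3, -0.2, 0.1, 12.6, 0], [3, -0.2, 0.1, 12.6, 0], [3, -0.2, 0.1, 12.6, 0]])

```text
time: 8.95
tool_pos: [0.4167, -0.2813, 0.0148]
tcp_rot: [2.538, 1.845, 0.002]
wrist_force: [0.4, 0.3, 7.3]
width: 0.46
grip_force: 50.3
```

```bash
python3 go.py S 7 130 -2.7
```

```text
t 8.95 shift cm [ 33.48  12.99 -11.51] twist -15.3 now [ 416.7 -281.3   14.8] psi -18.0 w 0.46 F [0.4 0.3 7.3] q1,q6 [-37. -19.] target 643 -3 z axis [ 0.003 -0.002 -1.   ]
```

Request:
step_arm(motion=[[3, 0, 0, -2, 0], [3, 0, 0, -6, 0], [3, 0, 0, -11.5, 0], [3, 4, 1.5, -11.5, -5], [3, 8, 3, -11.5, -10], [3, 12, 4.6, -11.5, -15.3], [3, 16, 6.2, -11.5, -15.3], [3, 20, 7.7, -11.5, -15.3], [3, 24, 9.3, -11.5, -15.3], [3, 28, 10.9, -11.5, -15.3], [3, 31, 12, -11.5, -15.3], [3, 33.5, 13, -11.5, -15.3], [3, 33.5, 13, -11.5, -15.3], [3, 33.5, 13, -11.5, -15.3], [3, 33.5, 13, -11.5, -15.3]])

```text
time: 10.45
tool_pos: [0.641, -0.0022, 0.1272]
tcp_rot: [-2.272, -2.169, 0.002]
wrist_force: [-0.5, -0.8, -3.0]
width: 0.463
grip_force: 51.4
```

```bash
python3 go.py S 7 21 -2.7
python3 - <<'E'
from h import *
im,d,K,T,c=cam("wrist");cv2.imwrite("pics/w2.png",im[:,:,::-1])
E
```

```text
t 10.45 shift cm [-0.04  0.24 10.62] twist 0.0 now [641.   -2.2 127.2] psi -2.7 w 0.463 F [-0.5 -0.8 -3. ] q1,q6 [-2.  0.] target 643 -3 z axis [-0.002 -0.    -1.   ]
```

View pics/w2.png

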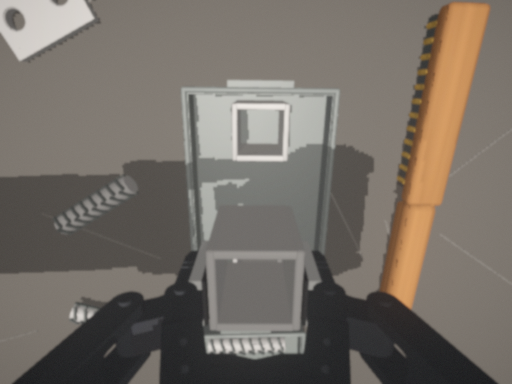

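The held section is upright in the jaws at about (254,270) and in line with the sample at (261,132), so I lower it.

Request:
step_arm(motion=[[3, 0, 0.1, 4, 0], [3, 0, 0.1, 8, 0], [3, 0, 0.1, 10, 0], [3, 0, 0.1, 10.6, 0], [3, 0, 0.1, 10.8, 0], [3, 0, 0.1, 10.9, 0], [3, 0, 0.1, 10.9, 0], [3, 0, 0.1, 10.9, 0]])

```text
time: 11.3
tool_pos: [0.6444, -0.0017, 0.0206]
tcp_rot: [2.271, 2.168, 0.003]
wrist_force: [0.1, 0.1, -2.9]
width: 0.465
grip_force: 51.3
```

Request:
step_arm(motion=[[3, 0, 0, 0.2, 0], [3, 0, 0, 0.3, 0], [3, 0, 0, 0.3, 0]])

```text
time: 11.6
tool_pos: [0.6442, -0.0016, 0.0178]
tcp_rot: [2.271, 2.169, 0.002]
wrist_force: [-2.1, 0.2, 5.5]
width: 0.465
grip_force: 52.3
```

Touched down, so I release and go up. The plate is next.

Request:
step_arm(motion=[[6, 0, 0, 0, 0], [6, 0, 0, 0, 0], [6, 0, 0, 0, 0], [6, 0, 0, 0, 0], [6, 0, 0, -3, 0], [6, 0, 0, -7, 0], [6, 0, 0, -12, 0], [8.5, 0, 0, -13.5, 0], [8.5, 0, 0, -13.5, 0]])

```text
time: 12.5
tool_pos: [0.6459, -0.0017, 0.1552]
tcp_rot: [2.268, 2.166, 0.009]
wrist_force: [0.4, 0.1, 0.2]
width: 0.987
grip_force: 0.0
```

```bash
python3 go.py 482.7 145.6 150 112.3;python3 go.py 482.7 145.6 150 -67.7
python3 - <<'E'
from h import *
im,d,K,T,c=cam("top");cv2.imwrite("pics/t2.png",cv2.resize(im[150:300,160:430],(800,444),interpolation=cv2.INTER_CUBIC)[:,:,::-1])
E
```

```text
t 12.5 shift cm [ 13.96 -16.99   0.39] twist -114.9 now [645.9  -1.7 155.2] psi -2.6 w 0.987 F [0.4 0.1 0.2] q1,q6 [-2.  0.] target 483 146 z axis [ 0.008 -0.    -1.   ]
t 12.5 shift cm [ 13.96 -16.99   0.39] twist 65.1 now [645.9  -1.7 155.2] psi -2.6 w 0.987 F [0.4 0.1 0.2] q1,q6 [-2.  0.] target 483 146 z axis [ 0.008 -0.    -1.   ]
```

Request:
step_arm(motion=[[8.5, 2, -2, 0.4, 8], [8.5, 4, -4.5, 0.4, 16], [8.5, 6, -7, 0.4, 24], [8.5, 8, -9.5, 0.4, 32], [8.5, 10, -12, 0.4, 40], [8.5, 12, -14, 0.4, 48], [8.5, 13, -16, 0.4, 56], [8.5, 13.9, -17, 0.4, 65.1], [8.5, 13.9, -17, 0.4, 65.1], [8.5, 13.9, -17, 0.4, 65.1], [8.5, 13.9, -17, 0.4, 65.1], [8.5, 13.9, -17, 0.4, 65.1]])

```text
time: 13.75
tool_pos: [0.48, 0.1445, 0.1463]
tcp_rot: [3.082, 0.607, -0.001]
wrist_force: [0.7, 0.2, -0.4]
width: 0.994
grip_force: 0.0
```

```bash
python3 - <<'E'
from h import *
im,d,K,T,c=cam("wrist");cv2.imwrite("pics/w3.png",im[:,:,::-1])
P=cloud(d,K,T);m=((im.min(2)>150)&(np.hypot(P[:,:,0]-.4827,P[:,:,1]-.1456)<.06))
X=P[m][:,:2]*1000;print(cv2.minAreaRect(X.astype(np.float32)),m.sum(),np.median(P[m][:,2]))
E
python3 go.py 482.7 145.6 10 -67.7
```

```text
((482.76409912109375, 142.939453125), (73.24580383300781, 53.373985290527344), 21.696767807006836) 3147 0.008001722772979114
t 13.8 shift cm [ 0.29  0.   13.65] twist -0.0 now [480.1 144.6 146.5] psi -67.7 w 0.997 F [-0.2  0.5  0.2] q1,q6 [14. 82.] target 483 146 z axis [-0. -0. -1.]
```

View pics/w3.png

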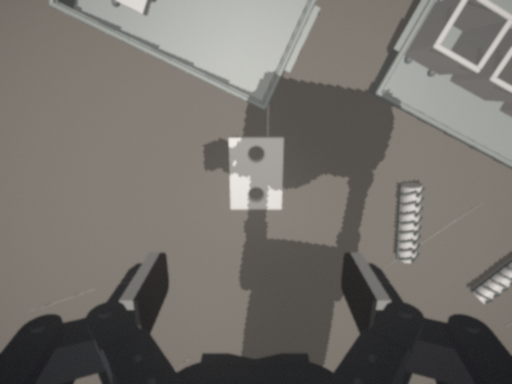

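View pics/t2.png

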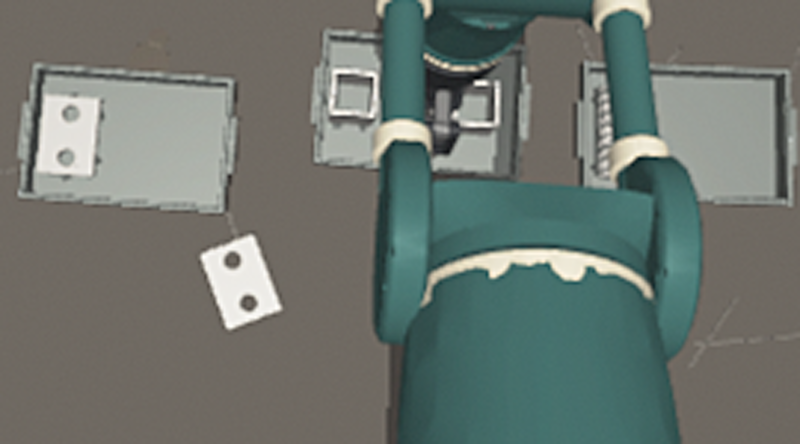

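Request:
step_arm(motion=[[6.2, 0.1, 0.1, 4, 0], [6.2, 0.1, 0.1, 8, 0], [6.2, 0.1, 0.1, 11.5, 0], [6.2, 0.1, 0.1, 13, 0], [6.2, 0.1, 0.1, 14.1, 0], [6.2, 0.1, 0.1, 14.3, 0], [6.2, 0.1, 0.1, 14.3, 0], [6.2, 0.1, 0.1, 14.3, 0]])

```text
time: 14.6
tool_pos: [0.4823, 0.1448, 0.005]
tcp_rot: [-3.082, -0.606, -0.004]
wrist_force: [-0.5, 0.3, -0.9]
width: 0.731
grip_force: 0.0
```

Request:
step_arm(motion=[[6.2, 0, 0, 0.2, 0], [6.2, 0, 0, 0.4, 0], [6.2, 0, 0, 0.5, 0], [6.2, 0, 0, 0.5, 0]])

```text
time: 15.0
tool_pos: [0.4808, 0.1446, -0.0012]
tcp_rot: [-3.082, -0.606, 0.0]
wrist_force: [-0.0, -0.2, 0.4]
width: 0.727
grip_force: 0.0
```

Request:
step_arm(motion=[[4, 0, 0, 0, 0], [4, 0, 0, 0, 0], [4, 0, 0, 0, 0], [4, 0, 0, 0, 0], [4, 0, 0, 0, 0], [4, 0, 0, 0, 0]], force=50)

```text
time: 15.6
tool_pos: [0.4812, 0.1446, -0.0007]
tcp_rot: [-3.082, -0.606, -0.001]
wrist_force: [-1.8, -0.3, 5.0]
width: 0.566
grip_force: 52.3
```

```bash
python3 go.py P -25 120 -92.6
```

```text
t 15.6 shift cm [ 14.37  -2.5  -12.07] twist 24.9 now [481.2 144.6  -0.7] psi -67.7 w 0.566 F [-1.8 -0.3  5. ] q1,q6 [14. 82.] target 605 222 z axis [ 0.  0. -1.]
```

Request:
step_arm(motion=[[4, 0, 0, -1.5, 0], [4, 0, 0, -4, 0], [4, 0, 0, -8, 0], [4, 0, 0, -12, 0], [4, 4, -0.7, -12, 8], [4, 8, -1.4, -12, 16], [4, 12, -2.1, -12, 24.9], [4, 14.3, -2.5, -12, 24.9], [4, 14.3, -2.5, -12, 24.9], [4, 14.3, -2.5, -12, 24.9], [4, 14.3, -2.5, -12, 24.9]])

```text
time: 16.7
tool_pos: [0.6022, 0.2211, 0.1175]
tcp_rot: [3.14, -0.072, -0.004]
wrist_force: [-0.2, -0.1, -2.2]
width: 0.56
grip_force: 52.7
```

```bash
python3 go.py P -25 3 -92.6
python3 - <<'E'
from h import *
im,d,K,T,c=cam("wrist");cv2.imwrite("pics/w4.png",im[:,:,::-1])
E
```

```text
t 16.7 shift cm [ 0.28 -0.14 11.45] twist -0.0 now [602.2 221.1 117.5] psi -92.6 w 0.56 F [-0.2 -0.1 -2.2] q1,q6 [ 18. 111.] target 605 222 z axis [-0.003 -0.001 -1.   ]
```

View pics/w4.png

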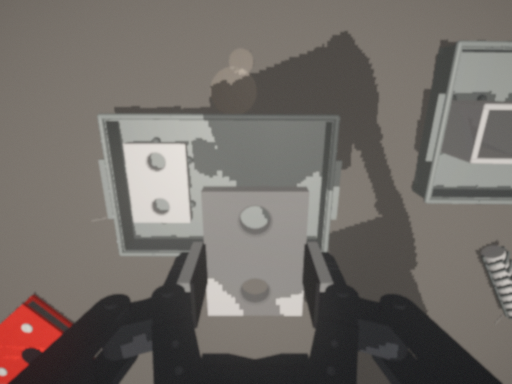

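The plate is held level and square at about (255,250), with the sample at (157,182). I lower it now.

Request:
step_arm(motion=[[4, 0.2, -0.1, 4, 0], [4, 0.2, -0.1, 8, 0], [4, 0.2, -0.1, 10, 0], [4, 0.2, -0.1, 11, 0], [4, 0.2, -0.1, 11.4, 0], [4, 0.2, -0.1, 11.4, 0], [4, 0.2, -0.1, 11.4, 0]])

```text
time: 17.45
tool_pos: [0.6073, 0.2231, 0.0067]
tcp_rot: [-3.14, 0.073, -0.005]
wrist_force: [0.8, 0.5, -2.1]
width: 0.563
grip_force: 52.7
```

Request:
step_arm(motion=[[4, 0, 0, 0.2, 0], [4, 0, 0, 0.35, 0], [4, 0, 0, 0.4, 0], [4, 0, 0, 0.4, 0]])

```text
time: 17.85
tool_pos: [0.6068, 0.2231, 0.0023]
tcp_rot: [-3.14, 0.072, -0.003]
wrist_force: [-1.3, -0.2, 4.4]
width: 0.569
grip_force: 53.5
```

Down. I release to 6 cm and rise, then go to stub 1.

Request:
step_arm(motion=[[6.0, 0, 0, 0, 0], [6.0, 0, 0, 0, 0], [6.0, 0, 0, 0, 0], [6.0, 0, 0, 0, 0], [6, 0, 0, -3, 0], [6, 0, 0, -7, 0], [6, 0, 0, -12, 0], [6, 0, 0, -14, 0], [6, 0, 0, -14, 0]])

```text
time: 18.75
tool_pos: [0.6093, 0.2239, 0.1464]
tcp_rot: [-3.138, 0.072, -0.014]
wrist_force: [-0.2, 0.1, 0.3]
width: 0.699
grip_force: 0.0
```

```bash
python3 go.py 494.9 -14.3 140 -62.5
```

```text
t 18.75 shift cm [-10.33  24.32   0.46] twist -30.1 now [609.3 223.9 146.4] psi -92.6 w 0.699 F [-0.2  0.1  0.3] q1,q6 [ 18. 111.] target 495 -14 z axis [ 0.009  0.003 -1.   ]
```

Request:
step_arm(motion=[[6, -2, 4, 0.5, -8], [6, -4, 8, 0.5, -16], [6, -6, 12, 0.5, -24], [6, -8, 16, 0.5, -30.1], [6, -9, 20, 0.5, -30.1], [6, -10.3, 24.3, 0.5, -30.1], [6, -10.3, 24.3, 0.5, -30.1], [6, -10.3, 24.3, 0.5, -30.1], [6, -10.3, 24.3, 0.5, -30.1], [6, -10.3, 24.3, 0.5, -30.1]])

```text
time: 19.75
tool_pos: [0.4919, -0.0142, 0.1354]
tcp_rot: [-3.051, -0.748, 0.001]
wrist_force: [0.5, 0.1, -0.4]
width: 0.702
grip_force: 0.0
```

```bash
cat > st.py <<'E'
from h import *
import sys
x,y=map(float,sys.argv[1:3])
im,d,K,T,c=cam("wrist");P=cloud(d,K,T)
m=((P[:,:,2]>.009)&(P[:,:,2]<.03)&(np.hypot(P[:,:,0]-x,P[:,:,1]-y)<.055)).astype(np.uint8)
m=cv2.morphologyEx(m,cv2.MORPH_OPEN,np.ones((3,3)))>0
X=P[m][:,:2]*1000;print(cv2.minAreaRect(X.astype(np.float32)),m.sum(),np.median(P[m][:,2]))
E
python3 st.py .495 -.0143; python3 go.py 494.9 -14.3 10 -62.5
```

```text
((496.0303649902344, -15.195674896240234), (80.17051696777344, 20.943933486938477), 28.3066349029541) 2053 0.017867206845008365
t 19.8 shift cm [ 0.26  0.15 12.54] twist 0.1 now [491.9 -14.2 135.5] psi -62.4 w 0.706 F [ 0.1  0.8 -0.7] q1,q6 [-5. 58.] target 495 -14 z axis [-0.001  0.    -1.   ]
```

Request:
step_arm(motion=[[6, 0.3, 0.2, 4, -0.5], [6, 0.3, 0.2, 8, -0.5], [6, 0.3, 0.2, 11, -0.5], [6, 0.3, 0.2, 12.8, -0.5], [6, 0.3, 0.2, 13.2, -0.5], [6, 0.3, 0.2, 13.2, -0.5], [6, 0.3, 0.2, 13.2, -0.5], [1, 0.3, 0.2, 13.2, -0.5], [1, 0.3, 0.2, 13.2, -0.5], [1, 0.3, 0.2, 13.2, -0.5], [1, 0.3, 0.2, 13.2, -0.5], [1, 0.3, 0.2, 13.2, -0.5], [1, 0.3, 0.2, 13.2, -0.5], [1, 0.3, 0.2, 13.2, -0.5]])

```text
time: 21.2
tool_pos: [0.4962, -0.0157, 0.005]
tcp_rot: [3.048, 0.758, 0.003]
wrist_force: [-0.9, 1.0, 6.6]
width: 0.216
grip_force: 49.4
```

```bash
python3 go.py B -38 120 -90.9
```

```text
t 21.2 shift cm [ -1.29  29.26 -11.48] twist 28.8 now [496.2 -15.7   5. ] psi -62.1 w 0.216 F [-0.9  1.   6.6] q1,q6 [-5. 57.] target 622 -280 z axis [ 0.002 -0.    -1.   ]
```

Request:
step_arm(motion=[[1, 0, 0, -2, 0], [1, 0, 0, -6, 0], [1, 0, 0, -11.5, 0], [1, -0.2, 4, -11.5, 7], [1, -0.4, 8, -11.5, 14], [1, -0.6, 12, -11.5, 21], [1, -0.8, 16, -11.5, 28.8], [1, -1, 20, -11.5, 28.8], [1, -1.1, 24, -11.5, 28.8], [1, -1.3, 27, -11.5, 28.8], [1, -1.3, 29.2, -11.5, 28.8], [1, -1.3, 29.2, -11.5, 28.8], [1, -1.3, 29.2, -11.5, 28.8], [1, -1.3, 29.2, -11.5, 28.8]])

```text
time: 22.6
tool_pos: [0.6198, -0.2786, 0.1181]
tcp_rot: [-3.14, 0.023, 0.003]
wrist_force: [0.1, 0.9, -2.0]
width: 0.213
grip_force: 49.6
```

```bash
python3 go.py B -38 9 -90.9
python3 - <<'E'
from h import *
im,d,K,T,c=cam("wrist");cv2.imwrite("pics/w5.png",im[:,:,::-1])
E
```

```text
t 22.6 shift cm [ 0.21  0.17 10.91] twist 0.1 now [ 619.8 -278.6  118.1] psi -90.8 w 0.213 F [ 0.1  0.9 -2. ] q1,q6 [-26.  65.] target 622 -280 z axis [-0.002  0.001 -1.   ]
```

View pics/w5.png

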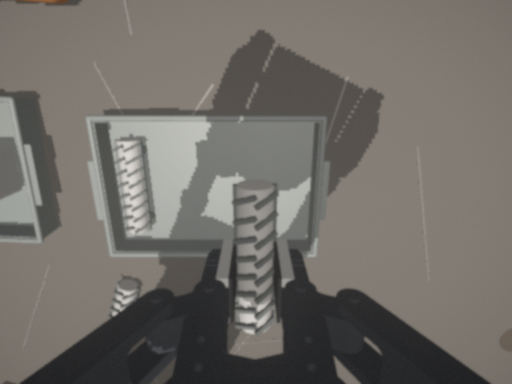

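Stub 1 is held level along the tray's x, at about (255,255). The sample is at (131,187), so I lower it.

Request:
step_arm(motion=[[1, 0.1, 0.1, 4, 0], [1, 0.1, 0.1, 8, 0], [1, 0.1, 0.1, 10, 0], [1, 0.1, 0.1, 10.7, 0], [1, 0.1, 0.1, 11, 0], [1, 0.1, 0.1, 11, 0], [1, 0.1, 0.1, 11.1, 0], [1, 0.1, 0.1, 11.2, 0], [1, 0.1, 0.1, 11.2, 0]])

```text
time: 23.55
tool_pos: [0.6226, -0.2811, 0.0081]
tcp_rot: [3.141, -0.023, 0.003]
wrist_force: [-0.5, 0.1, 0.9]
width: 0.214
grip_force: 49.8
```

Request:
step_arm(motion=[[1, 0, 0, 0.1, 0], [1, 0, 0, 0.1, 0], [3.8, 0, 0, 0.1, 0], [3.8, 0, 0, 0.1, 0], [3.8, 0, 0, 0.1, 0], [3.8, 0, 0, 0.1, 0], [3.8, 0, 0, -3, 0], [3.8, 0, 0, -7, 0], [3.8, 0, 0, -12, 0], [6, 0, 0, -13, 0], [6, 0, 0, -13, 0]])

```text
time: 24.65
tool_pos: [0.624, -0.2818, 0.1407]
tcp_rot: [3.138, -0.023, 0.01]
wrist_force: [-1.0, -0.3, -0.5]
width: 0.705
grip_force: 0.0
```

```bash
python3 go.py 485.8 -142.1 135 -109.8
```

```text
t 24.65 shift cm [-14.02 -13.77   0.44] twist 19.0 now [ 624.  -281.8  140.7] psi -90.8 w 0.705 F [-1.  -0.3 -0.5] q1,q6 [-26.  64.] target 486 -142 z axis [ 0.006 -0.003 -1.   ]
```

Request:
step_arm(motion=[[6, -3, -3, 0.4, 7], [6, -6, -6, 0.4, 14], [6, -9, -9, 0.4, 19], [6, -12, -12, 0.4, 19], [6, -14, -13.7, 0.4, 19], [6, -14, -13.7, 0.4, 19], [6, -14, -13.7, 0.4, 19], [6, -14, -13.7, 0.4, 19], [6, -14, -13.7, 0.4, 19]])

```text
time: 25.55
tool_pos: [0.4843, -0.1423, 0.1324]
tcp_rot: [3.094, -0.542, -0.0]
wrist_force: [1.1, 0.2, -0.0]
width: 0.698
grip_force: 0.0
```

```bash
python3 st.py .4858 -.1421; python3 go.py 486 -142.5 4 -109.5
```

```text
((486.39739990234375, -143.01687622070312), (20.828855514526367, 80.211181640625), 70.73646545410156) 2077 0.01776477077358024
t 25.6 shift cm [ 0.16 -0.04 12.85] twist -0.4 now [ 484.4 -142.3  132.5] psi -109.9 w 0.704 F [-0.  -0.4  0.9] q1,q6 [-19.  91.] target 486 -142 z axis [-0. -0. -1.]
```

Request:
step_arm(motion=[[6, 0.1, 0, 4, 0], [6, 0.1, 0, 8, 0], [6, 0.1, 0, 11, 0], [6, 0.1, 0, 12.6, 0], [6, 0.1, 0, 12.9, 0], [6, 0.1, 0, 12.9, 0], [6, 0.1, 0, 12.9, 0], [1, 0.1, 0, 12.9, 0], [1, 0.1, 0, 12.9, 0], [1, 0.1, 0, 12.9, 0], [1, 0.1, 0, 12.9, 0], [1, 0.1, 0, 12.9, 0], [1, 0.1, 0, 12.9, 0], [1, 0.1, 0, 12.9, 0]])

```text
time: 27.0
tool_pos: [0.4856, -0.1423, 0.0049]
tcp_rot: [3.094, -0.541, 0.003]
wrist_force: [-0.8, 0.3, 6.0]
width: 0.216
grip_force: 49.7
```

```bash
python3 go.py B 14 120 -90.9
```

```text
t 27.0 shift cm [ 15.82   3.43 -11.48] twist -18.9 now [ 485.6 -142.3    4.9] psi -109.8 w 0.216 F [-0.8  0.3  6. ] q1,q6 [-19.  91.] target 623 -228 z axis [ 0.002 -0.001 -1.   ]
```

Request:
step_arm(motion=[[1, 0, 0, -2, 0], [1, 0, 0, -6, 0], [1, 0, 0, -11.5, 0], [1, 4, 0.9, -11.5, -6], [1, 8, 1.7, -11.5, -12], [1, 12, 2.6, -11.5, -18.9], [1, 15, 3.2, -11.5, -18.9], [1, 15.8, 3.4, -11.5, -18.9], [1, 15.8, 3.4, -11.5, -18.9], [1, 15.8, 3.4, -11.5, -18.9], [1, 15.8, 3.4, -11.5, -18.9]])

```text
time: 28.1
tool_pos: [0.6202, -0.2267, 0.1181]
tcp_rot: [-3.141, 0.026, 0.003]
wrist_force: [0.8, 0.9, -2.2]
width: 0.215
grip_force: 49.4
```

```bash
python3 go.py B 14 9 -90.9
```

```text
t 28.1 shift cm [ 0.26  0.16 10.91] twist -0.0 now [ 620.2 -226.7  118.1] psi -90.9 w 0.215 F [ 0.8  0.9 -2.2] q1,q6 [-22.  69.] target 623 -228 z axis [-0.002  0.001 -1.   ]
```

Request:
step_arm(motion=[[1, 0.1, 0.1, 4, 0], [1, 0.1, 0.1, 8, 0], [1, 0.1, 0.1, 10, 0], [1, 0.1, 0.1, 10.7, 0], [1, 0.1, 0.1, 11, 0], [1, 0.1, 0.1, 11, 0], [1, 0.1, 0.1, 11.1, 0], [1, 0.1, 0.1, 11.2, 0], [1, 0.1, 0.1, 11.2, 0]])

```text
time: 29.0
tool_pos: [0.6236, -0.229, 0.008]
tcp_rot: [3.141, -0.026, 0.003]
wrist_force: [-0.0, 0.7, 0.1]
width: 0.216
grip_force: 49.7
```

Request:
step_arm(motion=[[1, 0, 0, 0.1, 0], [1, 0, 0, 0.1, 0], [3.8, 0, 0, 0.1, 0], [3.8, 0, 0, 0.1, 0], [3.8, 0, 0, 0.1, 0], [3.8, 0, 0, 0.1, 0], [3.8, 0, 0, -3, 0], [3.8, 0, 0, -7, 0], [3.8, 0, 0, -12, 0], [3.8, 0, 0, -16, 0], [3.8, -4, 4, -16, 0], [3.8, -8, 8, -16, 0], [3.8, -12, 12, -16, 0], [3.8, -16, 16, -16, 0], [3.8, -20, 20, -16, 0], [3.8, -24, 24, -16, 0], [3.8, -28, 28, -16, 0], [3.8, -30, 32, -16, 0], [3.8, -30, 32, -16, 0], [3.8, -30, 32, -16, 0]])

```text
time: 31.0
tool_pos: [0.314, -0.5475, 0.1668]
tcp_rot: [3.139, -0.034, -0.001]
wrist_force: [-0.1, 0.7, 0.8]
width: 0.443
grip_force: 0.0
```

```bash
python3 - <<'E'
from h import *
im,d,K,T,c=cam("top");cv2.imwrite("pics/t3.png",cv2.resize(im[120:300,90:440],(800,411),interpolation=cv2.INTER_CUBIC)[:,:,::-1])
np.savez("top0.npz",im=im,d=d,K=K,T=T)
P=cloud(d,K,T)
from go import slot
E
python3 go.py S 0 0 0
```

```text
t 31.05 shift cm [ 31.61 -54.24  16.65] twist -91.2 now [ 315.6 -545.5  166.6] psi -91.2 w 0.443 F [ 0.1  0.6 -0.5] q1,q6 [-62.  29.] target 643 -10 z axis [-0. -0. -1.]Traceback (most recent call last):
  File "<stdin>", line 5, in <module>
  File "go.py", line 13, in <module>
    main(sys.argv[1:])
    ~~~~^^^^^^^^^^^^^^
  File "go.py", line 8, in main
    if a[0] in TR: x,y=slot(a[0],0,float(a[1]));z,psi=float(a[2]),float(a[3])
       ~^^^
IndexError: list index out of range
```

View pics/t3.png

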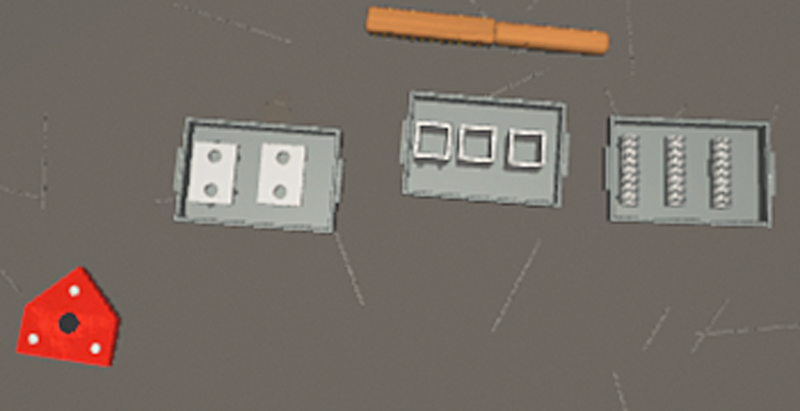

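All five pieces sit in line with their samples: plate (281,174), sections (478,145) and (526,149), stubs (675,170) and (721,172). I check the heights and hand in if they agree.

Run:
```python
from h import *
z=np.load("top0.npz");P=cloud(z["d"],z["K"],z["T"]);g=z["im"].max(2)
ok=True
for n,(u,v),h,exp in(("plate",(281,174),8,.011),("sec",(478,145),9,.053),("sec",(526,149),9,.053),("stub",(675,170),3,.021),("stub",(721,172),3,.021)):
    u=int(90+u*350/800);v=int(120+v*180/411);zz=P[v-h:v+h,u-h:u+h,2]
    val=np.nanpercentile(zz,{"plate":50,"sec":90,"stub":75}[n]);print(n,round(val,4),exp);ok&=abs(val-exp)<.006
print(ok)
if ok: print(bot.finish_job())
```

```text
plate 0.0108 0.011
sec 0.0534 0.053
sec 0.0536 0.053
stub 0.0229 0.021
stub 0.0231 0.021
True
the job is handed in; nothing more can be done
None
```

All five offcuts are in their matching trays, flat and in line with the samples by the final top view and height check. The brush and magnet were left alone, and the job was handed in at about 31 s of the 128 s; no verdict came back.

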